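Seat the fixture plate on the microscope stage

ROBOT

A 7-joint arm with a two-finger parallel gripper is mounted at the origin on the work surface. World frame = base frame: x ahead of the robot, y to its left, z up, the work surface at z = 0. Lengths are in m, angles in rad, forces in N, time in s.
With the tool pointing down it reaches from about 0.425 to 0.925 m from the base axis. Payload 6.8 kg.
Tool frame: the origin (TCP) lies at the very end of the fingers, on their centre line; the grasp point (between the pads) lies 19 mm behind it; z points along the fingers, y is the line along which they close (so a half turn about z gives the same grasp; the last joint's range is limited). The gripper opens to 85 mm and grips with 20 to 120 N. Pads are 22 mm wide; open, the fingers measure 114 mm over their backs; the gripper's body (76 mm by 85 mm) begins 54 mm behind the grasp point. The pads swing forward as they close: fully open they stand 13 mm farther back than shut.
Start: joints at [1.144, 0.477, 0.022, 1.555, -0.011, 1.109, -0.083], TCP at [0.212, -0.641, 0.231] pointing down, gripper open.
Joint ranges: [-2.96, 2.96], [-0.34, 2.1], [-1.41, 1.46], [0.24, 2.44], [-1.37, 4.51], [0.17, 1.92], [-2.96, 2.96]. Speed limits (rad/s): [2.39, 2.39, 3.14, 3.14, 3.14, 3.14, 3.14].

INTERFACE

Orientations are given as a rotation vector (axis times angle).
In Python, from bench import get_obs, viewer, r gives the robot as it stands. The module is installed in compiled form; this text tells all that it offers.
- The arm moves only by the tool play_rows, never from a script. Its argument "commands" is a list that holds one entry, the list of rows, each a list of 5 numbers: the gripper's target within -1 to 1 (shut at 1, half-way at 0, fully open at -1), then the shift along the tool's x, y, z scaled (see below), then the turn about the tool's z scaled (see below). A call has 1 to 12 rows; each row is the pose to reach, as a shift and turn from the pose commanded when the call began, along the tool's axes at that moment; what a row does not reach only later rows make up. The controller multiplies each number of a shift by 0.2 m and each number of a turn by pi/2 rad. A row lasts 1/12 s, in which the tool goes at most 41.7 mm and 7.16 degrees, less where a joint would pass 70% of its speed; a pose out of reach is approached as far as the arm can. A call with a number of a shift or a turn outside -1 to 1 is refused whole. A call with a gripper value outside its range is refused whole. The fingers move at their own pace and stop on an object; "grip_force" is the grip in N (left out, the last holds). Time passes only in rows, so rows that repeat a pose let the fingers close. It gives the time, the measured TCP pose, the force, the opening and the grip force at its end, in the units of the state.
- get_obs(): the state, without advancing time (a new reading comes with each control period).
- viewer.grab_frame(name): name is "side" or "top" or "wrist"; returns a dict with "pixels" (480x640x3 uint8, red, green, blue), "fovy" (degrees; the focal length in pixels is half the picture's height over the tangent of half this angle, whatever the lens; pixels are square), "cx", "cy" (the principal point, pixels), "world_to_cam" (4x4, takes a point from world to camera coordinates); the wrist camera has in their place "hand_eye" (4x4, takes a point from camera to tool coordinates, whose origin is the TCP and whose axes are the flange's). Camera axes: x right, y up, looking along -z (the intrinsics and any distortion apply to the point x, -y, -z); pixel columns grow to the right and rows downward; lengths in m; the calibration is good to about 2 mm. A picture is of the moment at which its call begins: read the wrist's pose just before it. There is no depth.
- r.hand_in(): hands the job in; it is judged then, once.
Trained networks look in a picture, given as the dict that the camera call returned (one of the last four; its "shot" number tells which), for a name from the list of things; names that differ only in an ending like _2 or _b are one class to them, and where a whole thing is asked for, a point or a joint stands for the part that bears it (a point fixed in the world has none). Each returns a list of dicts, best first, with "score" (0 to 1); they miss things now and then, are a little off and sometimes report something else, mostly with a low value. They report only what shows in the picture. A call takes as long as a camera call. They do not tell look-alikes from the thing itself.
- viewer.trace(picture, thing): "pixels" (480x640 bool, what is visible of it) and "rect" ([left, top, right, bottom] in pixels, round what is visible of it).
The state is a dict: "clock": time; "joints": joint angles; "qvel": joint speeds; "tau": joint torques, N m; "tcp_pos": TCP position; "orientation": TCP orientation; "contact_force": force on the tool from outside, world axes, zero at the start; "moment": the same for the moment, N m; "grip_width": finger opening in m; "gripper_force": force on a finger pad.
Only numpy, scipy, OpenCV 4.12 (cv2) and the standard library are available. Lean on these libraries where they do the work, as an engineer would, in place of code of your own. Each camera call takes 0.05 s, during which the arm holds its last target. There are 200 camera calls.

TASK

Two aluminium fixture plates lie on the raised decks of the black measuring stage, one on each side of its sunken middle. Take the one with two large round holes by its handle and slide it across, kept low (no more than about 3 cm above the deck), until its holes drop over the two locating pins and it lies flat on the floor of the sunken middle; then let go. Leave the other plate, with four small holes, where it is.

Things in the scene. Friction and masses are not known exactly. Their poses are not given: they have to be found in the camera images.
- plate_grip (a point): Plate to seat, 0.4 kg, on either deck: aluminium, 150 (its x) x 110 (y) x 6 mm, two 30 mm round through holes at x = +-50, y = 0, dark bridge handle on top. Point: centre of the handle's bar over the plate's centre, 47 mm above the underside. Bar 94 mm long along y, 14 wide (grip across x), 18 high, 32 mm clear of the plate; posts at y = +-40. Half a turn makes no difference. z up.
- nest (a point): Sunken middle of the fixed black stage (190 x 542 mm). Point on its floor, half-way between two steel pins at x = +-50, y = 0 mm: 12 mm thick, 12 tall, tapered tips. Floor spans y = +-71 mm, open at both x ends; decks beside it in y are 14 mm higher (2 above the pin tips). Holes have 9 mm play around the pins. Seated plate: its x along this x, either way round. z up.
- other_grip (a point): The other plate, to leave alone: same outline, thickness and handle, but four 10 mm holes near its corners that do not fit the pins. Lies on the deck opposite the first plate, each about 146 mm from the nest's centre along the stage's y. Point: centre of its handle's bar, as on the first plate.
Not all that is in view belongs to the job. Leave any brown, orange or purple look-alike of the part that bears plate_grip alone.

How it is judged:
By the outcome, as a careful person would: the job done as asked, in the order asked, and still so for the second after the job is handed in, with the robot touching nothing.
It also fails if it takes over 40 s, if anything falls off the work surface, if the arm or the gripper's body presses on something with over 40 N, if the wrist force passes 120 N, or if a joint passes its speed limit or range.

## Working session

There is one attempt and no reset: what is moved stays moved. The work goes in short steps, Python scripts to look and compute and a tool call to move; the robot and the scene stay as the last step left them, time stands still between calls to the robot, and variables do not carry over. Pictures are saved under pics/ and viewed, at most 10 in all, crops included, and the job is handed in when it is done.

Besides the shell and the picture viewer there is one more tool, called as name([rows], argument=value, ...), one row to a line, values as JSON. play_rows: Moves the arm, as the interface text tells. Shifts and turns lie within -1 to 1; 1 stands for 0.2 m of shift or pi/2 rad of turn. Its arguments: {"type":"object","properties":{"commands":{"type":"array","items":{"type":"array","items":{"type":"array","items":{"type":"number","minimum":-1,"maximum":1}}}},"grip_force":{"type":"number"}},"required":["commands"]}

```bash
mkdir -p pics; cat > h.py <<'E'
import numpy as np, cv2
from scipy.spatial.transform import Rotation as R
from bench import get_obs, viewer, r
def cam(f):
    F=240/np.tan(np.radians(f["fovy"])/2)
    return F,f["cx"],f["cy"]
def grab(n):
    o=get_obs(); f=viewer.grab_frame(n)
    if "world_to_cam" in f: T=np.linalg.inv(np.array(f["world_to_cam"]))
    else:
        W=np.eye(4); W[:3,:3]=R.from_rotvec(o["orientation"]).as_matrix(); W[:3,3]=o["tcp_pos"]
        T=W@np.array(f["hand_eye"])
    f["T"]=T; return f
def ray(f,u,v):
    F,cx,cy=cam(f); d=f["T"][:3,:3]@np.array([(u-cx)/F,-(v-cy)/F,-1]); return f["T"][:3,3],d
def onz(f,u,v,z):
    c,d=ray(f,u,v); return c+d*(z-c[2])/d[2]
def proj(f,p):
    F,cx,cy=cam(f); q=np.linalg.inv(f["T"])@np.append(p,1); return np.array([cx-F*q[0]/q[2],cy+F*q[1]/q[2]])
def tri(obs):
    A=np.zeros((3,3));b=np.zeros(3)
    for f,u,v in obs:
        c,d=ray(f,u,v); d=d/np.linalg.norm(d);P=np.eye(3)-np.outer(d,d);A+=P;b+=P@c
    return np.linalg.solve(A,b)
def save(f,n): cv2.imwrite("pics/"+n,cv2.cvtColor(np.ascontiguousarray(f["pixels"]),cv2.COLOR_RGB2BGR))
E
python3 - <<'E'
from h import *
print(get_obs())
for n in("top","side"):
    f=grab(n); save(f,n+"0.png"); print(n,{k:v for k,v in f.items() if k not in("pixels","T")})
    for t in("plate_grip","other_grip","nest"):
        for d in viewer.trace(f,t): 
            m=d["pixels"];v,u=np.nonzero(m);print(t,d["score"],d["rect"],u.mean(),v.mean(),m.sum())
E
```

```text
{'clock': 0.0, 'joints': array([ 1.14389007,  0.47781084,  0.02232283,  1.55645817, -0.01147731,
        1.10928616, -0.083092  ]), 'qvel': array([ 3.65011014e-04,  1.78604863e-05, -1.47196597e-03, -6.17617134e-04,
       -2.36198410e-04, -1.46912261e-03,  2.39391224e-04]), 'tau': array([ 1.45333115e-04, -5.96466243e+01,  1.60795636e+00, -2.81203330e+01,
        1.25000841e-02,  9.16193094e-03, -9.32636027e-06]), 'tcp_pos': array([ 0.21137107, -0.64042769,  0.23031536]), 'orientation': array([-3.09999158e+00, -4.98463604e-01,  6.87121624e-04]), 'contact_force': array([-0.07142753, -0.18967228, -0.1163947 ]), 'moment': array([-0.00466065,  0.01941628,  0.02811295]), 'gripper_force': 0.0, 'grip_width': 0.08586313130166327}
top {'fovy': 56.54250031800895, 'cx': 319.48673706985176, 'cy': 238.85727177210998, 'world_to_cam': array([[-0.02842789, -0.99891335,  0.03693194,  0.11826656],
       [ 0.99605427, -0.02520045,  0.08509304, -0.43863355],
       [-0.08406988,  0.03920523,  0.99568831, -0.90792995],
       [ 0.        ,  0.        ,  0.        ,  1.        ]]), 'shot': 1}
plate_grip 0
[... 507 characters left out ...]
138353,  0.75288244,  0.65614615, -0.20378528],
       [-0.03957947, -0.65496267,  0.75462399, -0.84406088],
       [ 0.        ,  0.        ,  0.        ,  1.        ]]), 'shot': 2}
plate_grip 0.95 [187.3, 153.4, 261.0, 210.3] 221.9774011299435 179.5635593220339 2124
plate_grip 0.67 [226.9, 296.7, 322.5, 381.3] 277.14555378667274 338.17511939959064 4397
plate_grip 0.61 [365.5, 162.8, 436.1, 208.3] 398.64074074074074 191.0861111111111 2160
plate_grip 0.57 [344.0, 228.0, 434.9, 291.8] 387.58739783812285 264.5320326918007 3793
other_grip 0.76 [371.9, 383.3, 491.3, 474.2] 428.68657089319174 430.51767645221736 8005
nest 0.85 [330.7, 209.2, 508.2, 479.6] 405.85236102809324 344.7135249687551 18403
```

View pics/top0.png

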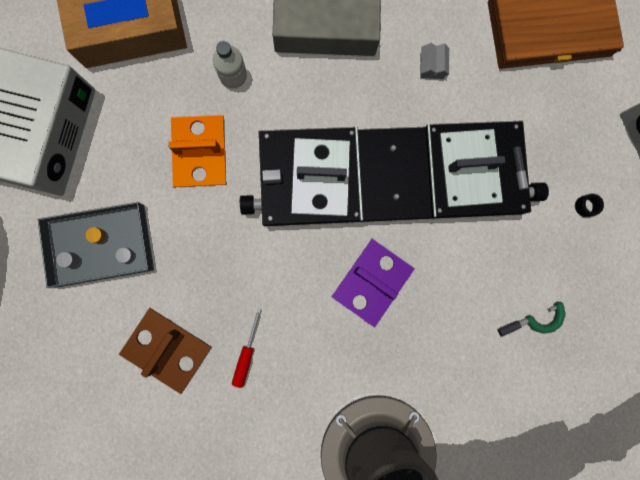

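View pics/side0.png

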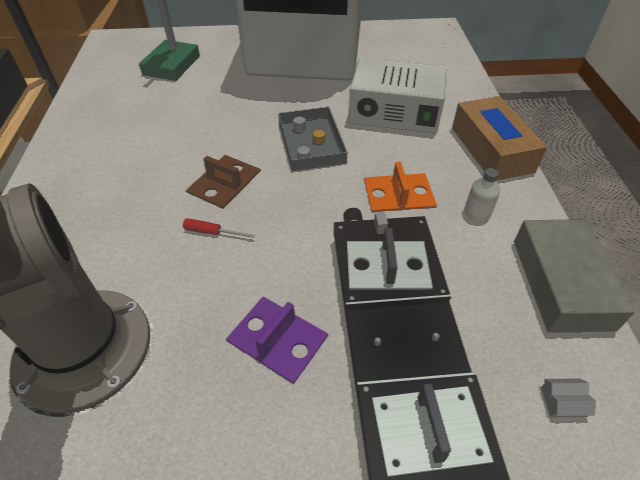

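The top view shows these candidates:
- Silver plate with two large holes at (321,175), on the left deck. This is the one to move.
- Silver plate with four small holes at (471,167). Leave it.
- Look-alikes: orange (198,150), purple (373,283) and brown (165,350). Leave them.

The pins are at (393,148) and (396,197). The side view agrees: target at (388,265), pins at (377,342) and (436,337).

```bash
python3 - <<'E'
import cv2,numpy as np
t=cv2.imread("pics/top0.png")[120:230,250:450]; s=cv2.imread("pics/side0.png")[215:365,330:480]
a=cv2.resize(t,None,fx=4,fy=4,interpolation=cv2.INTER_CUBIC)
cv2.imwrite("pics/ct.png",a)
cv2.imwrite("pics/cs.png",cv2.resize(s,None,fx=4,fy=4,interpolation=cv2.INTER_CUBIC))
E
```

```text
(no output)
```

View pics/ct.png

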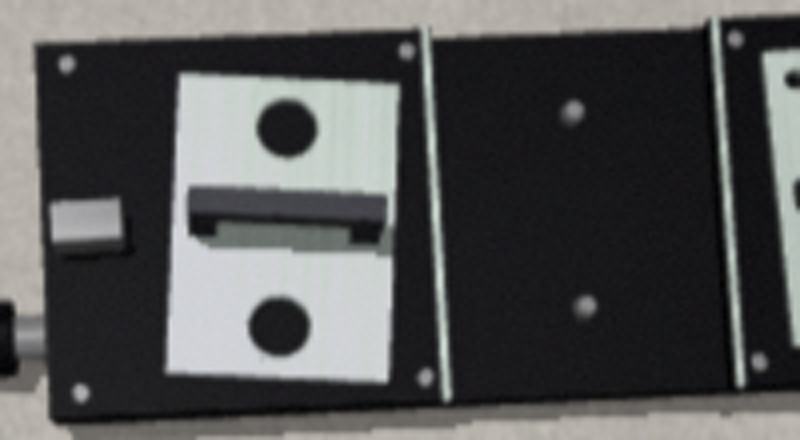

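View pics/cs.png

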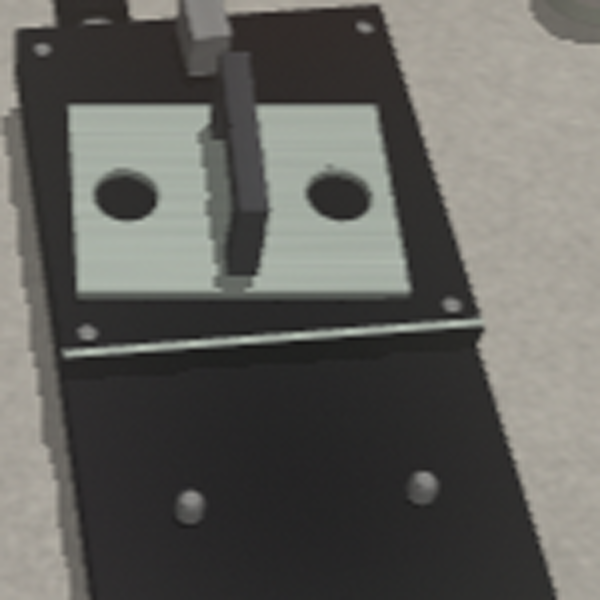

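The crops confirm it: a silver plate with two large holes (top crop about (287,128) and (279,326)) and a dark bar. The pins are at top crop (572,111) and (586,306), and side crop (190,503) and (424,485).

```bash
cat > m1.py <<'E'
from h import *
ft=grab("top");fs=grab("side")
t=lambda x,y:(ft,250+x/4-.375,120+y/4-.375)
s=lambda x,y:(fs,330+x/4-.375,215+y/4-.375)
P={}
for n,a,b in [("hA",(287,128),(339,195)),("hB",(279,326),(126,195)),("pinA",(572,110),(424,484)),("pinB",(586,305),(190,502)),
 ("barL",(189,199),(235,54)),("barR",(387,208),(252,209)),("cFar",(180,73),(377,103)),("cNear",(388,383),(78,297)),("c3",(400,84),(412,293)),("c4",(166,374),(68,104)),("deckhole",(425,377),(87,333)),("deckhole2",(406,51),(452,305))]:
    P[n]=tri([t(*a),s(*b)]); e=[np.linalg.norm(proj(f,P[n])-[u,v]) for f,u,v in(t(*a),s(*b))]
    print(n,P[n].round(4),np.round(e,1))
for n,a,b in(("plate","hA","hB"),("nest","pinA","pinB")):
    d=P[a]-P[b]; print(n,(P[a]+P[b])/2,np.linalg.norm(d),np.degrees(np.arctan2(d[1],d[0])))
d=P["barL"]-P["barR"];print("bar",(P["barL"]+P["barR"])/2,np.linalg.norm(d),np.degrees(np.arctan2(d[1],d[0])))
o=get_obs();print(o["clock"],o["tcp_pos"],R.from_rotvec(o["orientation"]).as_matrix().round(4))
E
python3 m1.py
```

```text
hA [0.611  0.0997 0.0658] [0.4 0.5]
hB [0.5112 0.1065 0.0658] [0.5 0.6]
pinA [ 0.6207 -0.0463  0.0536] [0.7 0.8]
pinB [ 0.52   -0.0489  0.0551] [0.7 0.8]
barL [0.5644 0.1489 0.1139] [0.4 0.4]
barR [0.5569 0.0564 0.117 ] [0.7 0.8]
cFar [0.6395 0.1522 0.0685] [0.3 0.3]
cNear [0.4825 0.0531 0.0618] [0.3 0.3]
c3 [0.6326 0.0424 0.0658] [0.4 0.4]
c4 [0.489  0.1627 0.0675] [0.2 0.2]
deckhole [0.485  0.0344 0.0606] [0.5 0.5]
deckhole2 [0.6511 0.0382 0.0607] [0.4 0.5]
plate [0.56111031 0.10306682 0.06577559] 0.10002982086706959 -3.8916929460229492
nest [ 0.57032938 -0.04759527  0.05436425] 0.100736977013755 1.4788881198627701
bar [0.56064499 0.102688   0.11541361] 0.09286050418254528 85.41551409561455
0.5 [ 0.21155991 -0.64097775  0.23126607] [[ 9.496e-01  3.134e-01 -0.000e+00]
 [ 3.134e-01 -9.496e-01  1.000e-04]
 [-0.000e+00 -1.000e-04 -1.000e+00]]
```

play_rows([
  [[-1, 1, -1, 0, 0], [-1, 1, -1, 0, 0], [-1, 1, -1, 0, 0], [-1, 1, -1, 0, 0], [-1, 1, -1, 0, 0], [-1, 1, -1, 0, 0], [-1, 1, -1, 0, 0], [-1, 1, -1, 0, 0], [-1, 1, -1, 0, 0]],
])

```text
clock: 1.25
tcp_pos: [0.3401, -0.3868, 0.2317]
orientation: [3.1, 0.506, 0.001]
contact_force: [0.1, 0.0, -0.6]
grip_width: 0.0851
gripper_force: 0.0
```

play_rows([
  [[-1, 1, -1, 0, 0], [-1, 1, -1, 0, 0], [-1, 1, -1, 0, 0], [-1, 1, -1, 0, 0], [-1, 1, -1, 0, 0], [-1, 1, -1, 0, 0], [-1, 1, -1, 0, 0], [-1, 1, -1, 0, 0], [-1, 1, -1, 0, 0]],
])

```text
clock: 2.0
tcp_pos: [0.4669, -0.1355, 0.2314]
orientation: [3.101, 0.502, 0.001]
contact_force: [-0.8, -0.9, 0.2]
grip_width: 0.0855
gripper_force: 0.0
```

play_rows([
  [[-1, 0.82, -0.98, 0, -0.753], [-1, 0.82, -0.98, 0, -0.753], [-1, 0.82, -0.98, 0, -0.753], [-1, 0.82, -0.98, 0, -0.753], [-1, 0.82, -0.98, 0, -0.753], [-1, 0.82, -0.98, 0, -0.753], [-1, 0.82, -0.98, 0, -0.753], [-1, 0.82, -0.98, 0, -0.753], [-1, 0.82, -0.98, 0, -0.753], [-1, 0.82, -0.98, 0, -0.753], [-1, 0.82, -0.98, 0, -0.753], [-1, 0.82, -0.98, 0, -0.753]],
])

```text
clock: 3.0
tcp_pos: [0.5609, 0.099, 0.2309]
orientation: [2.303, 2.136, -0.001]
contact_force: [0.2, -0.2, 0.1]
grip_width: 0.0852
gripper_force: 0.0
```

```bash
python3 - <<'E'
from h import *
o=get_obs();M=R.from_rotvec(o["orientation"]).as_matrix();print(o["clock"],o["tcp_pos"],o["joints"].round(2),np.degrees(np.arctan2(M[1,0],M[0,0])))
f=grab("wrist");save(f,"w1.png");np.save("w1T.npy",f["T"]);print(cam(f),f["hand_eye"])
for p in([.6110,.0997,.066],[.5112,.1065,.066],[.6207,-.0463,.057],[.52,-.0489,.057],[.5564+.008,.1489,.116],[.5569,.0564,.116]): print(proj(f,p).round(1))
E
```

```text
3.0 [0.56089793 0.09904293 0.23093555] [ 0.2   0.37 -0.61  1.78  0.24  1.07 -0.57] 85.70152295518172
(np.float64(339.9137466248018), 318.3807983284148, 241.91399914401038) [[-2.69614699e-04  9.50565119e-01  3.10525171e-01  7.94695312e-02]
 [ 9.99999963e-01  2.67939102e-04  4.80512580e-05  5.62528282e-04]
 [-3.75259856e-05  3.10525172e-01 -9.50565156e-01 -1.42378622e-01]
 [ 0.00000000e+00  0.00000000e+00  0.00000000e+00  1.00000000e+00]]
[371.6 215.8]
[263.9 216.5]
[382.9 343.8]
[290.9 351.7]
[317.4 172.3]
[316.8 285.5]
```

View pics/w1.png

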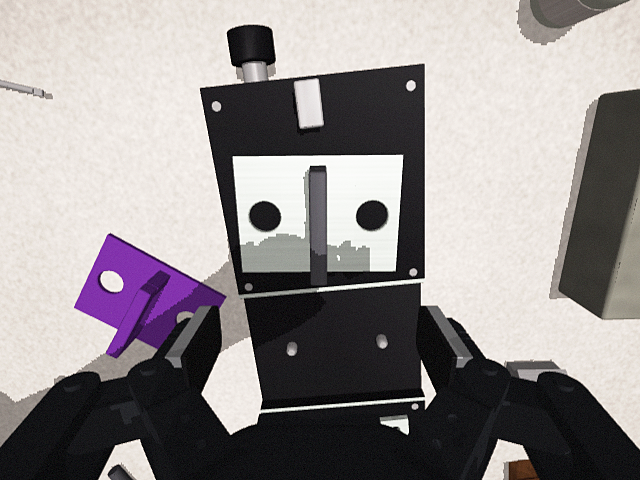

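The wrist view matches my estimate: holes at (264,216) and (371,215), bar from (317,168) to (318,284), pins at (291,348) and (382,341). I'll descend in two steps and grip.

play_rows([
  [[-1, 0.01, 0, 0.2, 0], [-1, 0.01, 0, 0.4, 0], [-1, 0.01, 0, 0.55, 0], [-1, 0.01, 0, 0.65, 0], [-1, 0.01, 0, 0.715, 0], [-1, 0.01, 0, 0.715, 0], [-1, 0.01, 0, 0.715, 0], [-1, 0.01, 0, 0.715, 0]],
], grip_force=60)

```text
clock: 3.72
tcp_pos: [0.5618, 0.104, 0.0898]
orientation: [2.297, 2.142, 0.003]
contact_force: [-0.3, 0.4, 0.1]
grip_width: 0.0855
gripper_force: 0.0
```

play_rows([
  [[1, 0, 0, 0, 0], [1, 0, 0, 0, 0], [1, 0, 0, 0, 0], [1, 0, 0, 0, 0], [1, 0, 0, 0, 0], [1, 0, 0, 0, 0], [1, 0, 0, 0, 0], [1, 0, 0, 0, 0], [1, 0, 0, 0, 0], [1, 0, 0, 0, 0], [1, 0, 0, 0, 0], [1, 0, 0, 0, 0]],
], grip_force=60)

```text
clock: 4.72
tcp_pos: [0.5608, 0.1038, 0.0886]
orientation: [2.297, 2.143, 0.001]
contact_force: [-1.0, -0.9, 5.4]
grip_width: 0.0126
gripper_force: 59.6
```

```bash
python3 - <<'E'
from h import *
o=get_obs();M=R.from_rotvec(o["orientation"]).as_matrix();print(o["clock"],o["tcp_pos"],np.degrees(np.arctan2(M[1,0],M[0,0])),o["contact_force"],o["grip_width"],o["gripper_force"])
f=grab("wrist");save(f,"w2.png")
for p in([.6207,-.0463,.057],[.52,-.0489,.057]): print(proj(f,p).round(1))
E
```

```text
4.7167 [0.5608179  0.10375229 0.08862566] 86.0291033961405 [-1.04506158 -0.89328614  5.35268482] 0.012617047656513171 59.611210227012634
[418.9 472.8]
[274.6 483. ]
```

View pics/w2.png

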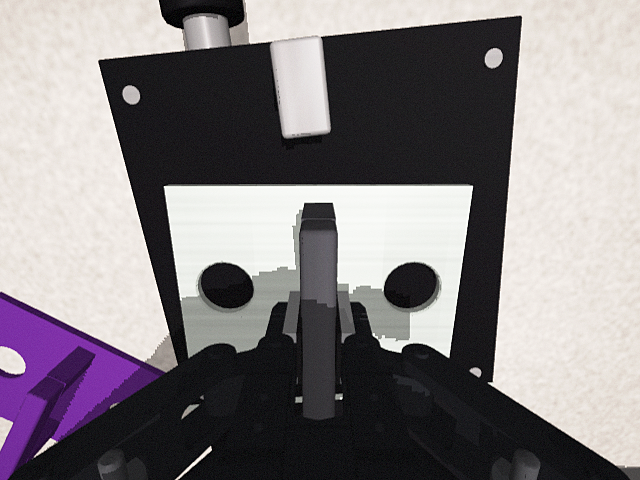

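play_rows([
  [[1, 0, 0, -0.02, 0], [1, 0, 0, -0.04, 0], [1, -0.06, 0.01, -0.04, -0.01], [1, -0.14, 0.02, -0.04, -0.02], [1, -0.23, 0.03, -0.04, -0.03], [1, -0.33, 0.04, -0.04, -0.04], [1, -0.43, 0.06, -0.04, -0.05], [1, -0.53, 0.07, -0.04, -0.06], [1, -0.62, 0.085, -0.04, -0.06], [1, -0.69, 0.095, -0.04, -0.06], [1, -0.73, 0.1, -0.04, -0.06], [1, -0.746, 0.101, -0.04, -0.06]],
])

```text
clock: 5.77
tcp_pos: [0.5699, -0.0483, 0.0959]
orientation: [-2.196, -2.246, 0.002]
contact_force: [0.6, -0.4, -4.0]
grip_width: 0.0129
gripper_force: 58.6
```

play_rows([
  [[1, 0, 0, 0, 0], [1, 0, 0, 0, 0], [1, 0, 0, 0, 0]],
])

```text
clock: 6.02
tcp_pos: [0.5702, -0.0449, 0.0963]
orientation: [-2.191, -2.251, -0.001]
contact_force: [-0.6, 0.5, -3.4]
grip_width: 0.0127
gripper_force: 58.6
```

```bash
python3 - <<'E'
from h import *
o=get_obs();M=R.from_rotvec(o["orientation"]).as_matrix();print(o["clock"],o["tcp_pos"],np.degrees(np.arctan2(M[1,0],M[0,0])),o["contact_force"],o["grip_width"])
a=grab("side");b=grab("top");w=grab("wrist")
for f in(a,b):
  for p in([.6207,-.0463,.057],[.52,-.0489,.057],[.5705,-.0465,.074]): print(proj(f,p).round(1))
z=lambda f,u,v:cv2.resize(f["pixels"][v:v+110,u:u+145],(580,440),interpolation=cv2.INTER_CUBIC)[:,:,::-1]
c=np.hstack([z(a,330,270),z(b,330,110)]);c=cv2.resize(c,(800,303))
d=cv2.resize(w["pixels"][:,:,::-1],(390,292))
out=np.zeros((600,800,3),np.uint8);out[:303]=c;out[304:596,:390]=d;cv2.imwrite("pics/p3.png",out)
E
```

```text
6.0167 [ 0.57024773 -0.04492642  0.09634858] 91.54441993003988 [-0.60818652  0.46778984 -3.35455271] 0.012722303242547944
[436.8 334.5]
[378.  339.5]
[408.9 331.3]
[392.9 147.3]
[396.3 196.4]
[395.8 169.7]
```

View pics/p3.png

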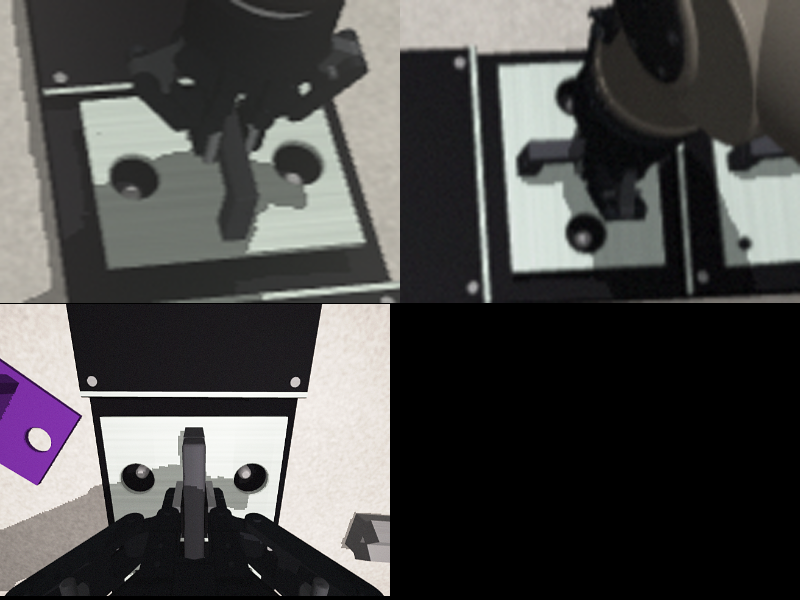

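Both pins show inside the holes in all three views: side crop (132,190) and (293,178), top crop (585,235), wrist (142,472) and (245,473). I'll lower it.

play_rows([
  [[1, -0.008, 0, 0.01, 0], [1, -0.008, 0, 0.025, 0], [1, -0.008, 0, 0.04, 0], [1, -0.008, 0, 0.055, 0], [1, -0.008, 0, 0.07, 0], [1, -0.008, 0, 0.085, 0], [1, -0.008, 0, 0.095, 0], [1, -0.008, 0, 0.105, 0], [1, -0.008, 0, 0.105, 0], [1, -0.008, 0, 0.105, 0]],
])

```text
clock: 7.0
tcp_pos: [0.5704, -0.0481, 0.0753]
orientation: [-2.193, -2.249, 0.0]
contact_force: [-0.1, -0.3, -3.2]
grip_width: 0.0131
gripper_force: 58.6
```

play_rows([
  [[1, 0, 0, 0.003, 0], [1, 0, 0, 0.005, 0], [1, 0, 0, 0.005, 0]],
])

```text
clock: 7.25
tcp_pos: [0.5706, -0.0481, 0.0747]
orientation: [2.193, 2.249, 0.0]
contact_force: [-1.2, -0.7, 0.5]
grip_width: 0.0133
gripper_force: 59.1
```

play_rows([
  [[-1, 0, 0, 0, 0], [-1, 0, 0, 0, 0], [-1, 0, 0, 0, 0], [-1, 0, 0, 0, 0], [-1, 0, 0, 0, 0], [-1, 0, 0, 0, 0], [-1, 0, 0, 0, 0], [-1, 0, 0, 0, 0], [-1, 0, 0, 0, 0], [-1, 0, 0, 0, 0], [-1, 0, 0, 0, 0], [-1, 0, 0, 0, 0]],
])

```text
clock: 8.25
tcp_pos: [0.5704, -0.0481, 0.0743]
orientation: [2.193, 2.249, 0.0]
contact_force: [0.8, 0.1, -0.7]
grip_width: 0.0851
gripper_force: 0.0
```

play_rows([
  [[-1, 0, 0, -0.05, 0], [-1, 0, 0, -0.15, 0], [-1, 0, 0, -0.3, 0], [-1, 0, 0, -0.45, 0], [-1, 0, 0, -0.6, 0], [-1, 0, 0, -0.75, 0], [-1, 0, 0, -0.8, 0], [-1, 0, 0, -0.8, 0], [-1, 0, 0, -0.8, 0], [-1, 0, 0, -0.8, 0]],
])

```text
clock: 9.08
tcp_pos: [0.5694, -0.0483, 0.233]
orientation: [-2.192, -2.248, 0.002]
contact_force: [-0.5, -0.3, 0.1]
grip_width: 0.0851
gripper_force: 0.0
```

```bash
python3 - <<'E'
from h import *
o=get_obs();print(o["clock"],o["tcp_pos"],o["contact_force"],o["qvel"].round(3))
a=grab("side");b=grab("top");w=grab("wrist")
z=lambda f,u,v:cv2.resize(f["pixels"][v:v+110,u:u+145],(580,440),interpolation=cv2.INTER_CUBIC)[:,:,::-1]
c=cv2.resize(np.hstack([z(a,330,270),z(b,330,110)]),(800,303))
out=np.zeros((600,800,3),np.uint8);out[:303]=c;out[304:596,:390]=cv2.resize(w["pixels"][:,:,::-1],(390,292));out[304:596,400:790]=cv2.resize(a["pixels"][:,:,::-1],(390,292));cv2.imwrite("pics/p4.png",out)
E
```

```text
9.0833 [ 0.56941385 -0.04828367  0.23300569] [-0.47296087 -0.25969502  0.09192671] [-0.002  0.015  0.003  0.008  0.    -0.     0.001]
```

View pics/p4.png

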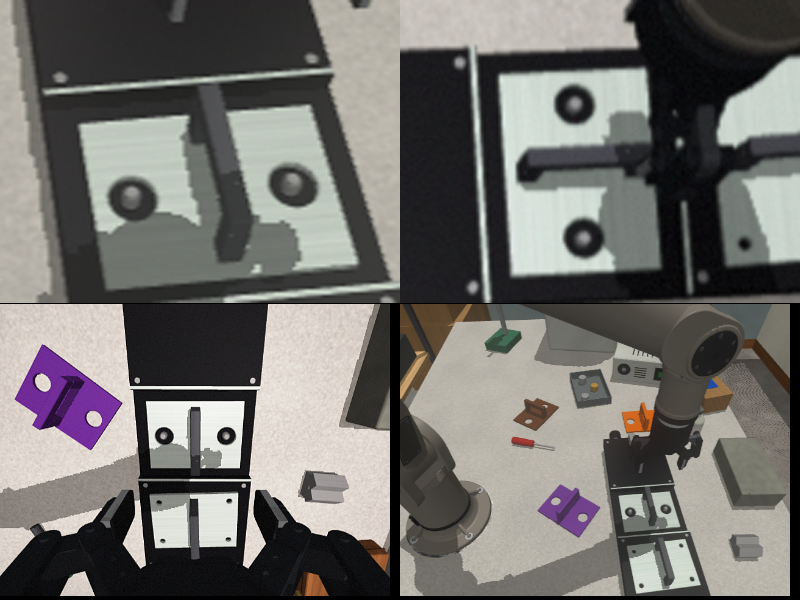

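The plate lies flat in the sunken middle, with a pin centred in each hole (side crop (132,197) and (292,183), top crop (575,102) and (583,238)). The other plate has not moved and the gripper is clear.

```bash
python3 -c "
from bench import r
print(r.hand_in())"
```

```text
the job is handed in; nothing more can be done
None
```

The two-hole plate is seated flat over both pins and released, the four-hole plate was left where it was, and the job is handed in at about 9 s on the robot's clock.

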